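Lock a casting mould into its clamping station

TASK

Get the plaster casting mould ready for pouring: push it, both halves together, along its guides until it sits fully home against the wooden end stops, then throw each of the two toggle clamps by pushing its handle outwards and down past the dead point until it snaps into lock on the mould. This is all pushing: do not lift or tip the mould or part its halves, and leave the other things on the bench where they are.

Things in the scene. Friction and masses are not known exactly. Their poses are not given: they have to be found in the camera images.
- station: Clamping station fixed to the table: plywood board 250 x 470 mm, 18 mm thick. Origin on the table, below the centre of the mould when home. x = the way the mould is pushed home (away from the robot), y to the left clamp, z up. Board from x -160 to +90 mm. Guide strips 20 mm high, x -105 to +60, inner faces at y +-53.5. End stops 34 mm high, faces at x +60, centred at y +-28.
- mould_lower: Lower half of the mould: white plaster block 120 (x, along the guides) x 100 x 30 mm, about 0.4 kg. Origin at the centre of its underside, on the board 18 mm above the table. Home when the origin is at x = 0 of the station, far end against the stops; it starts 22 to 52 mm short of that, inside the guides, 3.5 mm of play each side.
- mould_upper: Upper half of the mould, 120 x 100 x 30 mm, about 0.3 kg, on the lower half and keyed to it by two knobs 7 mm high (1 mm play), so the halves slide together. Origin at the centre of its underside. Pouring hole 30 mm across in its top; the top is 78 mm above the table.
- mould_face (a point): Middle of the parting line on the mould's near end, the upright face to push on; the face is 100 mm wide and reaches from 18 to 78 mm above the table. With the mould home this point is at x = -60, z = 48 mm of the station.
- left_handle (a joint): Left clamp handle, rad. 0 = open, 1.12 rad above level; grows as it is pushed outwards (station +y) and down. From 0.6 (foot meets mould) it resists, most at 0.75 (some 10 N at the grip), and springs back; dead point 0.95; past it the handle snaps to the stop at 1.07 (0.05 rad above level) and stays. Below 0.6 it stays where left (friction about 1.5 N at the grip). Starts at 0 to 0.2.
- right_handle (a joint): Right clamp handle, rad: the same values; it is pushed outwards to the station's -y and down.
- left_pivot (a point): Pivot of the left handle, at station x = 10, y = 132, z = 123 mm; the handle turns about the station's x direction through it. The clamp stands on a wooden riser (50 mm along x, y from 77 to 175 mm, top 80 mm above the table); its steel body reaches 135 mm above the table.
- right_pivot (a point): Pivot of the right handle, at station x = 10, y = -132, z = 123 mm; clamp and riser mirror the left ones.
- left_grip (a point): On the centre line of the left handle's black round grip (19 mm thick, 37 to 105 mm from the pivot), 80 mm from the pivot. Push the side that looks to the mould; it becomes the top. Locked, this point is 127 mm above the table. The open clamp's own arm and spindle stand inward of y = 105 mm, up to 170 mm above the table, and swing down onto the mould.
- right_grip (a point): The same point on the right handle; the right arm and spindle stand inward of y = -105 mm.
- spanner: Small open-ended steel spanner, 115 mm long, lying on the station board; loose, not part of the job. Origin at its underside.
- spare_foot: Spare black rubber clamp foot with a steel stud, 21 mm across, 34 mm high, standing on the station board; loose, not part of the job. Origin at its underside.
- bowl: Ochre clay bowl, 124 mm across, 55 mm high; loose, not part of the job. Origin at its underside.
- beaker: Dry clay beaker, 68 mm across, 95 mm high; loose, not part of the job. Origin at its underside.
- mug: White cast mug, 80 mm across, 85 mm high; loose, not part of the job. Origin at its underside.
- rib: Flat wooden potter's rib, 110 x 50 x 6 mm; loose, not part of the job. Origin at its underside.
- loop_tool: Wooden-handled wire loop tool, about 170 mm long, lying; loose, not part of the job. Origin at its underside.
There are look-alikes about, which are no part of the job. What is shaped like the mould_upper but blue or yellow is not meant.

How it is judged:
On the way, in this order (a step that is already met when the one before it is completed fails the run):
1. the mould is pushed home against the end stops (x of mould_lower in the frame of station above -0.004 m and angle between the x axis of mould_lower and the x axis of station, either way round below 0.08 rad), for 0.2 s.
2. both clamps are snapped into lock (value of joint each of left_handle, right_handle above 1.02 rad), for 0.2 s.
At the end, for the whole second after the job is handed in: The mould is home (its lower half within 4 mm of the end stops and straight within 0.08 rad), the upper half seated on it (within 6 mm sideways, gap under 4 mm), both handles locked past the dead point (joint above 1.02 rad), everything at rest (all of step 1 and all of step 2 and horizontal distance between mould_upper and mould_lower below 0.006 m and z of mould_upper in the frame of mould_lower between 0.027 and 0.034 m and linear speed of each of mould_lower, mould_upper below 0.02 m/s); the robot touches nothing.
It fails at once if a half of the mould is lifted more than 8 mm (height (world z) of mould_lower above 0.026 m or height (world z) of mould_upper above 0.056 m).
It fails at once if a half of the mould is tipped by more than 0.15 rad (angle between any of mould_lower, mould_upper's own z axis and vertical above 0.15 rad).
It fails at once if the upper half is pushed off its seat, more than 8 mm sideways (horizontal distance between mould_upper and mould_lower above 0.008 m).
It fails at once if a clamp is brought past its dead point while the mould is still more than 8 mm short of home (x of mould_lower in the frame of station below -0.008 m and value of joint any of left_handle, right_handle above 0.95 rad).
It fails at once if another thing on the bench is moved by more than 30 mm (distance of any of spanner, spare_foot, bowl, beaker, mug, rib, loop_tool from where it was at the start of the episode above 0.03 m).
It also fails if it takes over 54 s, if anything falls off the work surface, if the arm or the gripper's body presses on something with over 40 N, if the wrist force passes 120 N, or if a joint passes its speed limit or range.

ROBOT

A 6-joint arm with a two-finger parallel gripper is mounted at the origin on the work surface. World frame = base frame: x ahead of the robot, y to its left, z up, the work surface at z = 0. Lengths are in m, angles in rad, forces in N, time in s.
With the tool pointing down it reaches from about 0.275 to 0.825 m from the base axis. Payload 4.9 kg.
Tool frame: the origin (TCP) lies midway between the tips of the shut fingers; the grasp point (between the pads) lies 19 mm behind it (bot.grip_depth is the distance from the TCP to the grasp point, in m); y points along the fingers, x is the direction in which the jaws open and shut, and the axes are right-handed (so a half turn about y gives the same grasp; the last joint's range is limited). The gripper opens to 85 mm and grips with 20 to 120 N. Pads are 22 mm wide; open, the fingers measure 114 mm over their backs; the gripper's body (76 mm by 85 mm) begins 54 mm behind the grasp point. The pads swing forward as they close: fully open they stand 13 mm farther back than shut.
Start: joints at [1.204, 0.326, -0.193, 1.052, 0, 1.437], TCP at [0.127, 0.535, 0.231] pointing down, gripper open.
Joint ranges: [-2.65, 2.65], [-0.97, 1.79], [-1.3, 1.35], [-1.93, 2.1], [-1.47, 1.37], [-3.14, 3.14]. Speed limits (rad/s): [2.57, 2.57, 3.14, 3.14, 3.14, 3.14].

INTERFACE

Orientations are given as a unit quaternion [w, x, y, z].
In Python, from cell import bot gives the robot as it stands. Calls block until the motion is done:
- bot.move_pose(position, orientation): joint-space move of the TCP to a pose.
- bot.move_linear(position, speed=0.15, rotation=None, until_force=None): straight line of the TCP; rotation=None keeps the orientation; speed is the mean speed in m/s. With until_force (N) it stops when the force on the tool has changed by that much, and returns True; else False.
- bot.goto_joints(angles): joint-space move.
- bot.set_gripper(opening, grasp_force=None): opening from 0.0 (shut) to 1.0 (fully open); grasp_force is the grip in N (None keeps the last); returns when the fingers have stopped.
- bot.wait(seconds).
- bot.solve_ik(position, orientation): joint angles nearest the present ones, or None.
- bot.camera(name): name is "scene" or "top"; returns the picture (480x640x3 uint8, red, green, blue); there is no depth.
- bot.calibration(name): a dict with "mtx" (3x3 intrinsics, pixels), "k1" (the pictures are not rectified: a ray, as slopes to the right and down, at radius r is drawn at 1 + k1 r^2 times it, then the intrinsics apply), "extrinsics" (4x4, takes a point from world to camera coordinates). Camera axes: x right, y down, z forward; pixel columns grow to the right and rows downward; lengths in m; the calibration is good to about 2 mm. A picture is of the moment at which its call begins. calibration takes no time and is no camera call.
A pose or a line that the arm cannot do raises bot.PlanningError and nothing moves.
- bot.close_job(): hands the job in, once; it reports no verdict.
Trained networks look in the newest picture that a camera, given by its name, has taken for a name from the list of things; names that differ only in an ending like _2 or _b are one class to them, and where a whole thing is asked for, a point or a joint stands for the part that bears it (a point fixed in the world has none). Each returns a list of dicts, best first, with "confidence" (0 to 1); they miss things now and then, are a little off and sometimes report something else, mostly with a low value. They report only what shows in the picture. A call takes as long as a camera call. They do not tell look-alikes from the thing itself.
- bot.search_frame(camera, thing): "bbox" ([left, top, width, height] in pixels, round what is visible of it).
Readings, each from a call of its own:
- bot.read_clock(): time.
- bot.read_joint_positions(): joint angles.
- bot.read_joint_vel(): joint speeds.
- bot.read_joint_efforts(): joint torques, N m.
- bot.read_position(): TCP position.
- bot.read_tool_rot(): TCP orientation.
- bot.read_ft_force(): force on the tool from outside, world axes, zero at the start.
- bot.read_moment(): the same for the moment, N m.
- bot.read_gripper_width(): opening from 0.0 (shut) to 1.0 (fully open).
Only numpy, scipy, OpenCV 4.12 (cv2) and the standard library are available. Lean on these libraries where they do the work, as an engineer would, in place of code of your own. Each camera call takes 0.05 s, during which the arm holds its last target. There are 200 camera calls.

## Working session

There is one attempt and no reset: what is moved stays moved. The work goes in short steps, each a Python script; the robot and the scene stay as the last script left them, time stands still between calls to the robot, and variables do not carry over. Pictures are saved under pics/ and viewed, about 8 in all and at most 12, crops included, and the job is handed in when it is done.

```bash
mkdir -p pics; ls; python3 - <<'E'
from cell import bot
import cv2
for c in("scene","top"):
    im=bot.camera(c); cv2.imwrite(f"pics/{c}1.png",im[:,:,::-1])
    k=bot.calibration(c); print(c,k["mtx"].tolist(),k["k1"],k["extrinsics"].round(4).tolist())
    for t in("station","mould_upper","mould_lower","left_handle","right_handle","left_grip","right_grip","spanner","spare_foot"):
        print(t,[(d["bbox"],round(d["confidence"],2)) for d in bot.search_frame(c,t)][:4])
print(bot.read_clock())
E
```

```text
pics
scene [[506.19211159470314, 0.0, 329.4781113151559], [0.0, 506.19211159470314, 241.4991031870565], [0.0, 0.0, 1.0]] 0.010419110773229483 [[0.338, 0.9411, -0.0063, -0.154], [0.6771, -0.2478, -0.6929, -0.29], [-0.6537, 0.2299, -0.721, 1.5862], [0.0, 0.0, 0.0, 1.0]]
station [([222.1, 187.5, 214.7, 167.2], 0.91), ([452.3, 186.1, 22.2, 27.7], 0.6)]
mould_upper [([222.0, 203.9, 60.2, 43.5], 0.9), ([296.9, 229.7, 69.0, 57.3], 0.69), ([464.2, 244.3, 61.4, 50.6], 0.64), ([321.9, 271.5, 40.0, 18.5], 0.62)]
mould_lower [([304.5, 259.9, 59.8, 32.8], 0.65), ([262.1, 253.5, 47.2, 26.8], 0.28)]
left_handle [([369.8, 187.1, 47.4, 51.9], 0.66)]
right_handle [([258.3, 253.9, 50.2, 21.1], 0.57)]
left_grip [([367.1, 187.2, 50.2, 52.6], 0.94)]
right_grip [([259.2, 252.5, 50.6, 25.3], 0.81), ([257.8, 247.8, 78.9, 46.5], 0.15)]
spanner [([346.3, 203.7, 39.4, 30.5], 0.6)]
spare_foot []
top [[528.7889885010984, 0.0, 317.47590901060664], [0.0, 528.7889885010984, 242.04097170970505], [0.0, 0.0, 1.0]] 0.0242653497968031 [[0.019, -0.9998, -0.0054, -0.0194], [-0.9799, -0.0176, -0.1988, 0.5572], [0.1986, 0.0091, -0.98, 1.2973], [0.0, 0.0, 0.0, 1.0]]
station [([226.7, 198.2, 194.0, 124.2], 0.82), ([322.7, 207.1, 84.6, 32.0], 0.55)]
mould_upper [([302.5, 226.3, 45.5, 52.1], 0.94), ([349.6, 312.4, 59.1, 58.7], 0.75), ([175.7, 314.9, 58.9, 65.4], 0.74), ([160.6, 176.8, 52.1, 57.4], 0.7)]
mould_lower []
left_handle [([235.5, 237.8, 49.8, 9.1], 0.74)]
right_handle [([361.6, 206.3, 39.7, 25.9], 0.59)]
left_grip [([238.6, 236.2, 49.0, 9.7], 0.66)]
right_grip [([356.7, 208.3, 43.9, 23.9], 0.81), ([324.0, 208.6, 78.8, 30.3], 0.38)]
spanner [([247.5, 290.7, 40.0, 29.5], 0.86)]
spare_foot [([390.7, 266.9, 3.4, 8.0], 0.62)]
1.0
```

```bash
python3 - <<'E'
import cv2
a=cv2.imread("pics/top1.png")[170:390,140:440]; cv2.imwrite("pics/t_c.png",cv2.resize(a,(800,587),interpolation=cv2.INTER_CUBIC))
a=cv2.imread("pics/scene1.png")[170:380,200:480]; cv2.imwrite("pics/s_c.png",cv2.resize(a,(800,600),interpolation=cv2.INTER_CUBIC))
E
```

```text
(no output)
```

View pics/t_c.png

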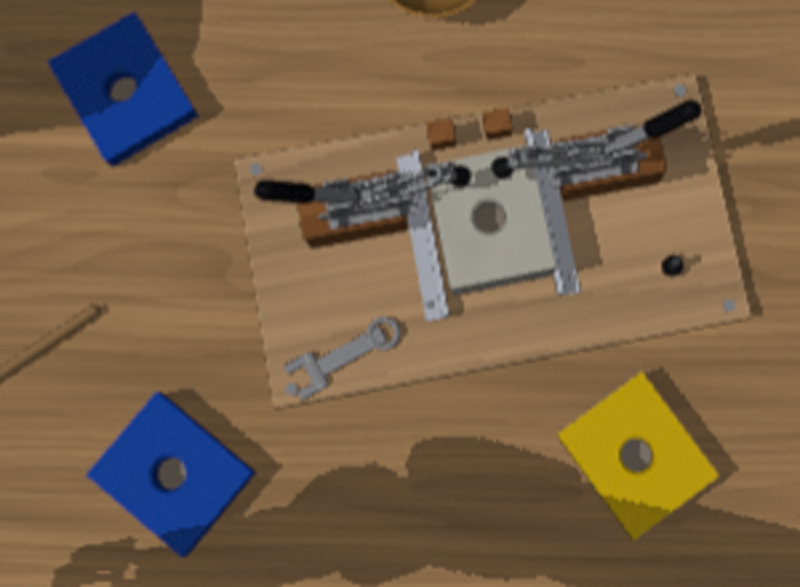

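View pics/s_c.png

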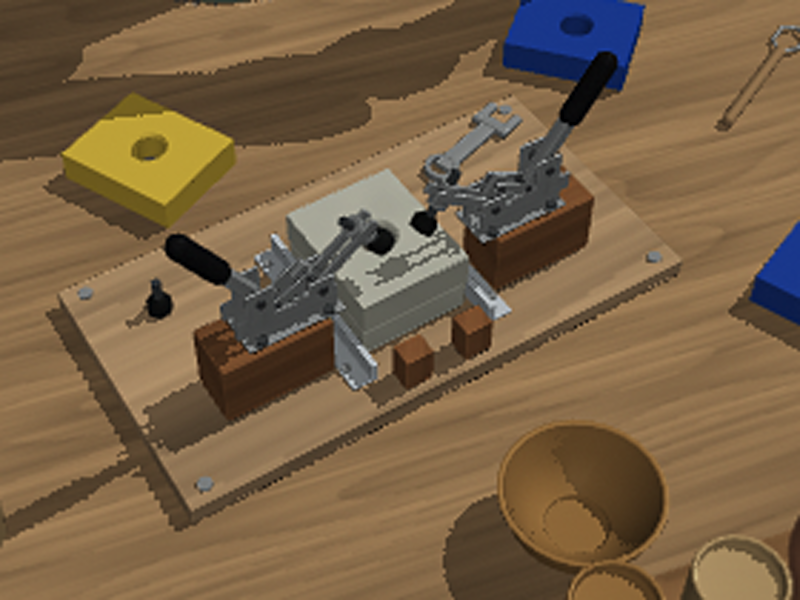

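View pics/top1.png

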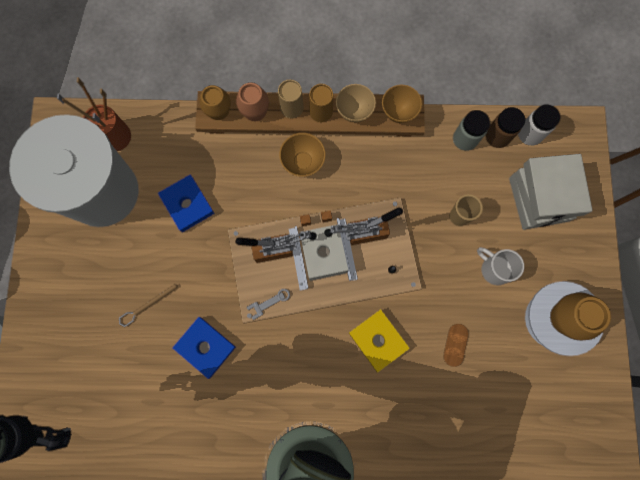

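The real mould is the white block between the guides (top px ~323,252). The blue blocks at (186,203) and (204,347) and the yellow one at (380,340) are look-alikes off the board. The left handle is at (247,242) and the right at (391,216). The next step is to fit the station pose, mould offset and handle angles to points from both pictures.

```bash
cat > h.py <<'E'
import numpy as np
from cell import bot
def proj(c,P):
    k=bot.calibration(c); E=k["extrinsics"]; M=k["mtx"]
    p=np.atleast_2d(P)@E[:3,:3].T+E[:3,3]; s=p[:,:2]/p[:,2:]
    s=s*(1+k["k1"]*(s**2).sum(1,keepdims=True)); return s*[M[0,0],M[1,1]]+M[:2,2]
def W(S,p):   # station->world
    x,y,a=S; p=np.atleast_2d(p); c,s=np.cos(a),np.sin(a)
    return np.c_[x+c*p[:,0]-s*p[:,1], y+s*p[:,0]+c*p[:,1], p[:,2]]
def grip(side,q,r=.08):
    e=1.12-q; return [.010,side*(.132+r*np.cos(e)),.123+r*np.sin(e)]
E
cat > fit.py <<'E'
from h import *
import cv2
from scipy.optimize import least_squares
B=[[.09,.235,.018],[.09,-.235,.018],[-.16,-.235,.018],[-.16,.235,.018]]
T=lambda L:np.array(L)/2.6667+[140,170]
Sc=lambda L:np.array(L)/2.857+[200,170]
ob={"top":T([[235,158],[697,75],[752,313],[275,405],[488,217],[255,189],[697,108]]),
"scene":Sc([[680,262],[192,511],[60,295],[515,97],[607,60],[172,243]])}
def model(p):
    m=[-p[3],0,.078]; g=[grip(1,p[4],.103),grip(-1,p[5],.103)]
    return {"top":W(p[:3],B+[m]+g),"scene":W(p[:3],B+g)}
def res(p):
    m=model(p); return np.concatenate([(proj(c,m[c])-ob[c]).ravel() for c in ob])
r=least_squares(res,[.55,0,.15,.04,.1,.1],loss="soft_l1")
print(r.x.round(4)); print(res(r.x).reshape(-1,2).round(1).tolist())
np.save("S.npy",r.x); p=r.x
ims=[]
for c,(u,v,w,h) in {"top":(140,170,300,220),"scene":(200,170,280,210)}.items():
    im=cv2.imread(f"pics/{c}1.png"); f=2.6
    a=cv2.resize(im[v:v+h,u:u+w],None,fx=f,fy=f,interpolation=cv2.INTER_CUBIC)
    def ln(pts,col,cl=True):
        q=((proj(c,W(p[:3],pts))-[u,v]+.5)*f).astype(int); cv2.polylines(a,[q],cl,col,1)
    ln(B,(0,0,255)); d=-p[3]
    for z in(.078,.018): ln([[d+.06,.05,z],[d+.06,-.05,z],[d-.06,-.05,z],[d-.06,.05,z]],(0,255,0))
    for s,q in((1,p[4]),(-1,p[5])):
        ln([grip(s,q,0),grip(s,q,.105)],(0,255,255),False)
        ln([[-.015,s*.077,.08],[.035,s*.077,.08],[.035,s*.175,.08],[-.015,s*.175,.08]],(255,0,255))
        ln([[.06,s*.028-.012,.052],[.06,s*.028+.012,.052]],(255,0,0),False)
        ln([[-.105,s*.0535,.038],[.06,s*.0535,.038]],(255,255,0),False)
    ims.append(a)
h=max(i.shape[0] for i in ims)
o=np.hstack([cv2.copyMakeBorder(i,0,h-i.shape[0],0,0,cv2.BORDER_CONSTANT) for i in ims])
for i,n in zip(ims,("ov_t","ov_s")): cv2.imwrite(f"pics/{n}.png",i)
E
python3 fit.py
```

```text
[ 0.5591 -0.0181  0.2078  0.0302  0.2159  0.123 ]
[[-0.8, -1.2], [-0.5, -2.4], [0.1, -0.2], [-0.7, -0.1], [0.3, -0.0], [0.1, -0.7], [-0.5, -1.8], [0.2, -1.4], [-1.8, -0.2], [-2.6, -1.5], [-1.8, -1.6], [1.2, -1.7], [-1.2, -0.4]]
```

View pics/ov_t.png

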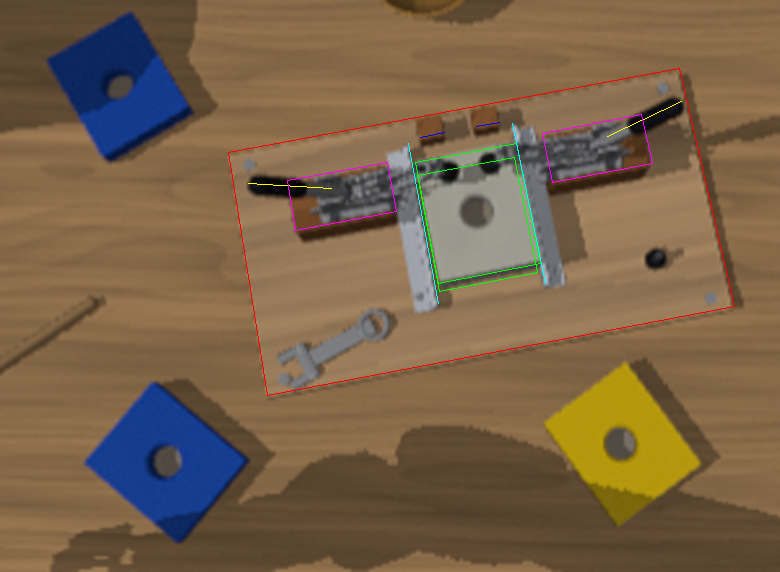

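View pics/ov_s.png

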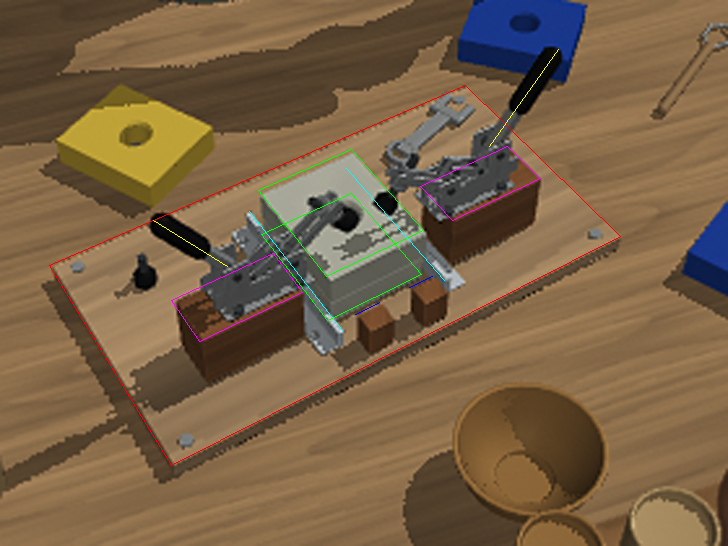

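The fit agrees with the pictures to about 1–2 px: board, risers, guides, mould and handles all line up. That gives the mould about 30 mm short, with handles at q≈0.22 on the left and 0.12 on the right. First I check that all the waypoints can be reached.

```bash
cat >> h.py <<'E'
from scipy.spatial.transform import Rotation as R
p=np.load("S.npy"); S=p[:3]
def quat(yaw):  # tool y down, tool x at yaw in the plane
    x=np.array([np.cos(yaw),np.sin(yaw),0]); y=np.array([0,0,-1.])
    q=R.from_matrix(np.c_[x,y,np.cross(x,y)]).as_quat(); return q[[3,0,1,2]]
def tip(side,e,r=.085,off=.0095,a=.011): # TCP with outer lower tip edge on the grip surface
    c,s=np.cos(e),np.sin(e)
    return W(S,[.010,side*(.132+r*c-off*s-a),.123+r*s+off*c])[0]
E
python3 - <<'E'
from h import *
print(bot.read_clock(),bot.read_tool_rot(),bot.read_joint_positions())
print(R.from_quat(np.roll(bot.read_tool_rot(),-1)).as_matrix().round(2).tolist())
for n,P,ys in [("push0",W(S,[-.14,0,.03])[0],(np.pi/2,-np.pi/2)),("push1",W(S,[-.065,0,.03])[0],(np.pi/2,-np.pi/2)),
 ("L0",tip(1,1.3,off=.03),(0,np.pi)),("L1",tip(1,0),(0,np.pi)),("R0",tip(-1,1.3,off=.03),(0,np.pi)),("R1",tip(-1,0),(0,np.pi))]:
    for y in ys:
        j=bot.solve_ik(P,quat(S[2]+y)); print(n,P.round(3),round(y,2),None if j is None else np.round(j,2))
E
```

```text
1.0 [ 0.55470507 -0.55467744 -0.43854498  0.43853566] [ 1.20379006e+00  3.26186968e-01 -1.92594423e-01  1.05198367e+00
  2.68929988e-05  1.43661745e+00]
[[0.23, -0.0, -0.97], [0.97, 0.0, 0.23], [0.0, -1.0, 0.0]]
push0 [ 0.422 -0.047  0.03 ] 1.57 [-0.28  0.37 -0.76  0.44  0.   -0.49]
push0 [ 0.422 -0.047  0.03 ] -1.57 [-0.28  0.37 -0.76  0.44  0.    2.65]
push1 [ 0.495 -0.031  0.03 ] 1.57 [-0.21  0.47 -0.58  0.52  0.   -0.42]
push1 [ 0.495 -0.031  0.03 ] -1.57 [-0.21  0.47 -0.58  0.52  0.    2.72]
L0 [0.545 0.096 0.213] 0 [ 0.04  0.35 -0.21  1.01  0.    1.4 ]
L0 [0.545 0.096 0.213] 3.14 [ 0.04  0.35 -0.21  1.01  0.   -1.74]
L1 [0.526 0.186 0.132] 0 [ 0.21  0.43 -0.31  0.83  0.    1.57]
L1 [0.526 0.186 0.132] 3.14 [ 0.21  0.43 -0.31  0.83  0.   -1.57]
R0 [ 0.593 -0.128  0.213] 0 [-0.34  0.44 -0.07  1.06  0.    1.03]
R0 [ 0.593 -0.128  0.213] 3.14 [-0.34  0.44 -0.07  1.06  0.   -2.11]
R1 [ 0.611 -0.218  0.132] 0 [-0.46  0.58 -0.05  0.94  0.    0.91]
R1 [ 0.611 -0.218  0.132] 3.14 [-0.46  0.58 -0.05  0.94  0.   -2.23]
```

```bash
python3 - <<'E'
from h import *
q=quat(S[2]+np.pi/2)
bot.set_gripper(.45)
bot.move_pose(W(S,[-.14,0,.2])[0],q)
bot.move_linear(W(S,[-.14,0,.032])[0],speed=.15)
print(bot.read_position(),bot.read_ft_force())
inv=lambda P:(R.from_euler('z',-S[2]).apply(np.array(P)-[S[0],S[1],0])).round(4)
h=bot.move_linear(W(S,[-.105,0,.032])[0],speed=.06,until_force=20)
print(h,inv(bot.read_position()),bot.read_ft_force())
if not h:
    h=bot.move_linear(W(S,[-.055,0,.032])[0],speed=.04,until_force=20)
    print(h,inv(bot.read_position()),bot.read_ft_force())
print(bot.read_clock())
E
```

```text
[ 0.42264634 -0.0470169   0.03255374] [ 0.40620784 -0.20062885  0.53795343]
False [-0.1053  0.0002  0.0318] [-0.3197257   1.17578459  0.15667523]
True [-0.0747  0.0013  0.0301] [-0.68282274 -0.32519123  1.15481101]
6.7417
```

```bash
python3 - <<'E'
from h import *
import cv2
inv=lambda P:(R.from_euler('z',-S[2]).apply(np.array(P)-[S[0],S[1],0])).round(4)
h=bot.move_linear(W(S,[-.055,0,.032])[0],speed=.03,until_force=30)
print(h,inv(bot.read_position()),bot.read_ft_force())
bot.wait(.3); print(inv(bot.read_position()),bot.read_ft_force())
bot.move_linear(W(S,[-.13,0,.034])[0],speed=.12)
bot.move_linear(W(S,[-.15,0,.24])[0],speed=.25)
print(bot.read_clock())
ims=[]
for c,(u,v,w,h) in {"top":(220,190,210,140),"scene":(200,170,240,160)}.items():
    im=bot.camera(c)[:,:,::-1]; cv2.imwrite(f"pics/{c}2.png",im)
    ims.append(cv2.resize(im[v:v+h,u:u+w],(450,300),interpolation=cv2.INTER_CUBIC))
cv2.imwrite("pics/home.png",np.vstack(ims))
E
```

```text
True [-0.0757  0.0029  0.0284] [ 0.11958621 -0.24786401  0.47036358]
[-0.076   0.0029  0.0283] [-0.18169786  0.99603684 -0.69741753]
9.075
```

View pics/home.png

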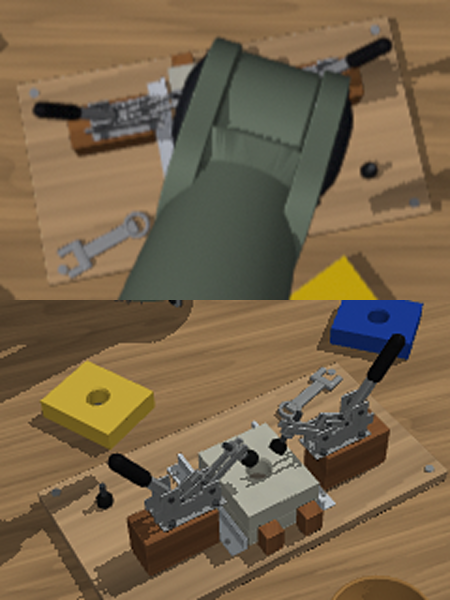

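The scene crop shows the mould's far end at the stops (crop ~265,525). I'll confirm with the top camera once the arm is at the left handle's approach pose.

```bash
python3 - <<'E'
from h import *
import cv2
bot.set_gripper(0)
P=tip(1,1.3,off=.03); P[2]=.26
bot.move_pose(P,quat(S[2]))
print(bot.read_clock())
im=bot.camera("top")[:,:,::-1]; cv2.imwrite("pics/top3.png",im)
im2=bot.camera("scene")[:,:,::-1]
def draw(c,im,u,v,w,h,f):
    a=cv2.resize(im[v:v+h,u:u+w],None,fx=f,fy=f,interpolation=cv2.INTER_CUBIC)
    for z in(.078,):
        q=((proj(c,W(S,[[.06,.05,z],[.06,-.05,z],[-.06,-.05,z],[-.06,.05,z]]))-[u,v]+.5)*f).astype(int); cv2.polylines(a,[q],True,(0,255,0),1)
    q=((proj(c,W(S,[[.015*np.cos(t),.015*np.sin(t),.078] for t in np.linspace(0,6.28,24)]))-[u,v]+.5)*f).astype(int); cv2.polylines(a,[q],True,(0,0,255),1)
    return a
cv2.imwrite("pics/home2.png",np.hstack([draw("top",im,285,195,80,110,4.8),draw("scene",im2,280,210,80,110,4.8)]))
E
```

```text
11.2833
```

View pics/home2.png

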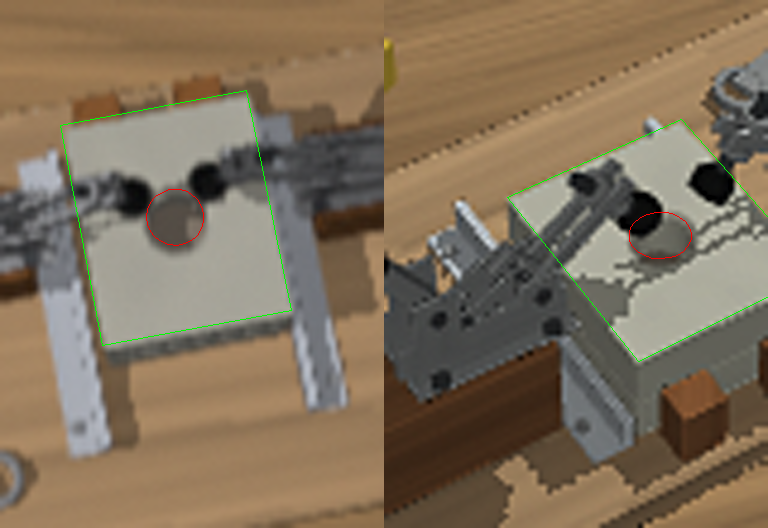

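The mould is home. The hole is within ~1 px of its predicted spot in both views, with opposite signs, so that is calibration scatter. The 20 N and 30 N pushes also stopped hard at the same place. Next is the left handle.

```bash
cat > clamp.py <<'E'
from h import *
def clamp(side):
    bot.move_linear(tip(side,1.3,off=.03),speed=.15)
    f0=bot.read_ft_force()
    for e in np.r_[np.arange(1.1,.1,-.12),.06,0.,-.05]:
        h=bot.move_linear(tip(side,e),speed=.07,until_force=35)
        print(round(e,2),h,(bot.read_ft_force()-f0).round(1),round(bot.read_position()[2],4))
        if h: break
    P=np.array(bot.read_position()); P[2]=.26
    bot.move_linear(P,speed=.2)
    print(bot.read_clock())
E
python3 -c "
from clamp import *
clamp(1)"
```

```text
1.1 False [-0.2  1.5 -0.5] 0.2031
0.98 False [-0.2  0.8 -0.3] 0.1986
0.86 False [-0.3  1.5 -0.8] 0.1933
0.74 False [-0.8  0.5  0.3] 0.1869
0.62 False [-0.7  1.  -0.4] 0.1796
0.5 False [-0.3  0.5 -0.1] 0.1716
0.38 False [0.7 0.6 2.2] 0.1634
0.26 False [1.2 1.8 2.1] 0.1543
0.14 False [0.5 1.2 0. ] 0.1436
0.06 False [-0.3 -0.3 -0.9] 0.137
0.0 False [-7.  -2.6 20.6] 0.1354
-0.05 False [-15.1  -6.1  46. ] 0.1349
16.4917
```

```bash
python3 - <<'E'
from clamp import *
import cv2
P=tip(-1,1.3,off=.03); P[2]=.27
bot.move_linear(P,speed=.25)
clamp(-1)
bot.move_linear([.40,-.30,.3],speed=.3)
ims=[]
for c,(u,v,w,h) in {"top":(220,190,210,140),"scene":(200,170,240,160)}.items():
    im=bot.camera(c)[:,:,::-1]
    ims.append(cv2.resize(im[v:v+h,u:u+w],(450,300),interpolation=cv2.INTER_CUBIC))
cv2.imwrite("pics/end.png",np.vstack(ims)); print(bot.read_clock())
E
```

```text
1.1 False [ 0.1  0.4 -1.1] 0.2028
0.98 False [-1.  -0.2 -0.1] 0.1986
0.86 False [-0.5  0.2  0. ] 0.1932
0.74 False [-0.8 -0.5 -0.2] 0.1868
0.62 False [-1.7  0.7  0.2] 0.1796
0.5 False [-0.1  0.1 -0.8] 0.1716
0.38 False [-0.6  0.3  2.4] 0.1633
0.26 False [ 1.4 -0.4  2.5] 0.1541
0.14 False [ 0.  -0.3  0.2] 0.1435
0.06 False [-0.1 -0.4  0.3] 0.1369
0.0 False [-6.6  3.8 16.9] 0.1357
-0.05 False [-14.5   8.   38. ] 0.1351
23.1
24.1167
```

View pics/end.png

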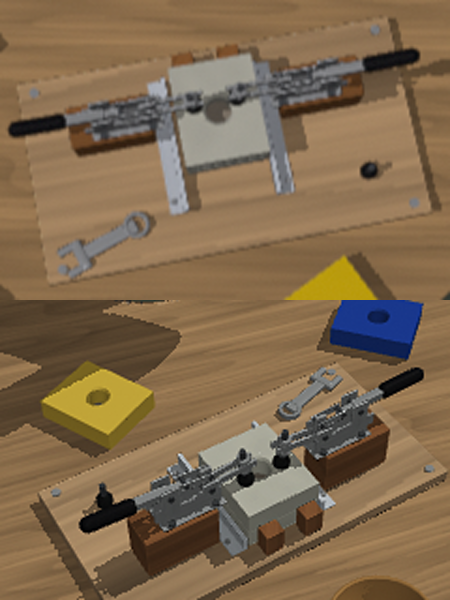

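Both handles lie level. The mould's absolute position is only known to ~4 mm, so I'll check it against the guide ends, which are also at x=+60, in an enlarged crop.

```bash
python3 - <<'E'
from h import *
import cv2
im=bot.camera("scene")[:,:,::-1]
u,v,w,h,f=310,245,75,56,10
a=cv2.resize(im[v:v+h,u:u+w],None,fx=f,fy=f,interpolation=cv2.INTER_CUBIC)
def pts(L,col):
    for q in (proj("scene",W(S,L))-[u,v]+.5)*f: cv2.circle(a,tuple(int(i) for i in q),3,col,-1); print(q.round(0))
pts([[.06,-.0535,.038],[.06,.0535,.038]],(255,255,0))        # guide ends, cyan
pts([[.06,s*.028+k,.052] for s in(1,-1) for k in(-.01,.01)],(0,0,255)) # stop face top, red
pts([[.06,-.05,.048],[.06,.05,.048],[.06,-.05,.078],[.06,.05,.078]],(0,255,0)) # home
pts([[.055,-.05,.048],[.055,.05,.048],[.055,-.05,.078],[.055,.05,.078]],(255,0,255)) # 5 short
cv2.imwrite("pics/gap.png",a)
E
```

```text
[216. 523.]
[609. 328.]
[484. 352.]
[556. 316.]
[275. 455.]
[350. 418.]
[229. 488.]
[599. 306.]
[229. 403.]
[605. 221.]
[218. 473.]
[586. 292.]
[217. 388.]
[593. 206.]
```

View pics/gap.png

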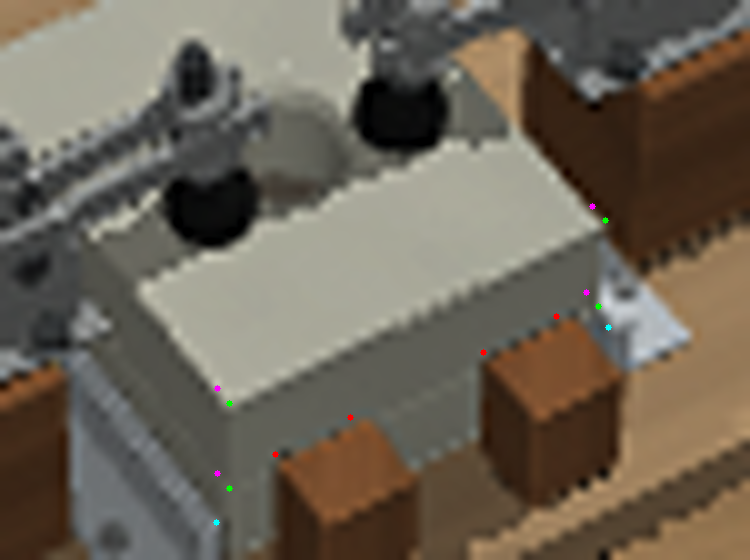

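The crop shows the mould corner at (230,407), on the home prediction (229,403) and clear of the 5-mm-short one (217,388). The guide end at (216,525) is where predicted, and there is no gap at the stops. I'm handing in.

```bash
python3 -c "
from cell import bot
print(bot.read_ft_force(),bot.read_clock()); bot.close_job()"
```

```text
[0.54182754 0.66537018 0.37250109] 24.1667
the job is handed in; nothing more can be done
```

I pushed the mould home against the end stops and threw both toggle clamps into lock. I handed the job in at about 24 s, with the arm clear of everything; no verdict is reported.

- **Mould home:** I pushed both halves together on the near face. The 20 N and 30 N pushes stopped at the same place, within 1 mm of each other. In the last enlarged crop the mould's corner sits on the home prediction, with no gap at the stops.
- **Clamps:** Both handles met a hard stop at the locked height when I pushed slightly past it, left 46 N and right 38 N downwards. The pictures show both lying level with their feet on the mould. I had no direct reading of the handle angles.
- **Other things on the bench:** The spanner and spare foot look unmoved in the last pictures. The arm never went near the rest, and I did not re-measure them.
- **Checks that disagreed:** The top camera alone put the mould about 1 px (3–4 mm) short of home, while the scene camera showed it slightly past. I took this as calibration error, because the close-up against the guide ends and stops showed it home.

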